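Tip the spent wax blocks off the tray into the waste tub

TASK

The three wax blocks on the metal tray are finished with and unclean: lift the tray by its upright black handle and tip it over the yellow waste tub so that all three slide off its open end into the tub, without the gripper or arm touching the blocks. Then set the empty tray down, not dropped, flat and fully on the blue bench pad. Leave the tub and everything else on the bench standing where they are.

Things in the scene. Friction and masses are not known exactly. Their poses are not given: they have to be found in the camera images.
- tray: aluminium tray, about 0.22 kg: floor 180 mm (its x) x 140 mm (its y), 4 mm thick; walls 4 mm thick, up to 24 mm above the underside, on both long sides (+-y) and at the back (-x); none at the front (+x), where pieces slide off. Origin: centre of the underside, z up. It lies flat on the pad, open end more or less towards the robot (up to about 60 degrees off)
- tray_handle (a point): grip point on the tray's black upright handle, a flat vertical plate at the back wall: 24 mm thick (tray x), 50 mm wide (tray y), its top 80 mm above the tray's underside. The point is the plate's middle 62 mm above the underside, 78 mm behind (-x) the tray's origin. Axes as the tray's. Fingers close along tray x, from above
- tray_lip (a point): middle of the tray's open front edge, on the floor's upper face: 90 mm ahead (+x) of the tray's origin, 4 mm above the underside. Axes as the tray's
- block_red: spent wax block with red plastic base, 60 x 40 x 22 mm, about 50 g, lying loose on the tray. Origin: centre of its underside, x along its 60 mm side
- block_blue: spent wax block with blue plastic base, 60 x 40 x 22 mm, about 50 g, lying loose on the tray. Origin: centre of its underside, x along its 60 mm side
- block_orange: spent wax block with orange plastic base, 60 x 40 x 22 mm, about 50 g, lying loose on the tray. Origin: centre of its underside, x along its 60 mm side
- tub: yellow open waste tub, loose, 230 mm (its x) x 200 mm (its y), 90 mm tall, walls and floor 4 mm thick, about 0.6 kg. Origin: centre of its underside, z up
- pad: light blue flat bench pad fixed to the bench, 280 mm (its x) x 220 mm (its y), 3 mm thick. Origin: centre of its underside
- jar_red: bystander: glass jar with a red lid, 72 mm across, 100 mm tall. Origin: centre of its underside
- jar_gold: bystander: glass jar with a gold-coloured lid, 80 mm across, 90 mm tall. Origin: centre of its underside
- slide_holder: bystander: flat dark grey slide holder, 85 x 190 x 18 mm. Origin: centre of its underside
- tube_rack: bystander: green tube rack with blue and white caps, 100 x 200 x 62 mm. Origin: centre of its underside
- timer: bystander: small white bench timer, 70 x 55 x 18 mm. Origin: centre of its underside

How it is judged:
By the outcome, as a careful person would: the job done as asked, in the order asked, and still so for the second after the job is handed in, with the robot touching nothing.
It also fails if it takes over 61 s, if anything falls off the work surface, if the arm or the gripper's body presses on something with over 40 N, if the wrist force passes 120 N, or if a joint passes its speed limit or range.

ROBOT

A 6-joint arm with a two-finger parallel gripper is mounted at the origin on the work surface. World frame = base frame: x ahead of the robot, y to its left, z up, the work surface at z = 0. Lengths are in mm, angles in rad, forces in N, time in s.
With the tool pointing down it reaches from about 375 to 900 mm from the base axis. Payload 3.1 kg.
Tool frame: the origin (TCP) lies on the centre line of the jaws, within the pads' length; the fingertips stand 22 mm ahead of it and the grasp point (between the pads) lies 3 mm ahead of it; z points along the fingers, y is the line along which they close (so a half turn about z gives the same grasp; the last joint's range is limited). The gripper opens to 87 mm and grips with 3 to 60 N. Pads are 19 mm wide; open, the fingers measure 117 mm over their backs; the gripper's body (75 mm by 190 mm) begins 51 mm behind the grasp point.
Start: joints at [-1.51, 0.527, 1.433, -0, 1.181, -0.178], TCP at [148.468, -607.087, 244.548] pointing down, gripper open.
Joint ranges: [-3.08, 3.08], [-0.75, 2.2], [0.22, 2.44], [-1.43, 4.57], [0, 2.65], [-2.85, 2.85]. Speed limits (rad/s): [2.79, 2.79, 3.14, 3.14, 3.14, 3.14].

INTERFACE

Orientations are given as a unit quaternion [w, x, y, z].
In Python, from bench import status, vision, sign_off gives the robot as it stands. The module is installed in compiled form; this text tells all that it offers.
- The arm moves only by the tool jog_arm, never from a script. Its argument "rows" is a list that holds one entry, the list of rows, each a list of 5 numbers: the closure, from -1 (fully open) to 1 (shut), so that 0 is half open, then the shift along the tool's x, y, z scaled (see below), then the turn about the tool's z scaled (see below). A call has 1 to 8 rows; each row shifts and turns the commanded pose from where the row before left it, along the tool's axes as they then stand; what a row does not reach is not made up. The controller multiplies each number of a shift by 0.05 m and each number of a turn by 4 degrees. A row lasts 1/10 s, in which the tool goes at most 50 mm and 8.59 degrees, less where a joint would pass 70% of its speed; a pose out of reach is approached as far as the arm can. A call with a number of a shift or a turn outside -1 to 1 is refused whole. A call with a gripper value outside its range is refused whole. The fingers move at their own pace and stop on an object; "grip_force" is the grip in N (left out, the last holds). Time passes only in rows, so rows that do not move let the fingers close. It gives the time, the measured TCP pose, the force, the opening and the grip force at its end, in the units of the state.
- status.get_obs(): the state, without advancing time (a new reading comes with each control period).
- vision.snapshot(name): name is "side" or "top" or "wrist"; returns a dict with "image" (480x640x3 uint8, red, green, blue), "z_map" (480x640 float32, mm along the optical axis (not along the pixel's ray), 0 where there is no reading), "camera_matrix" (3x3 intrinsics, pixels), "R" (3x3) and "t" (3): a world point X has camera coordinates R X + t; the wrist camera has in their place "tool_from_camera" (4x4, takes a point from camera to tool coordinates, whose origin is the TCP and whose axes are the flange's). Camera axes: x right, y down, z forward; pixel columns grow to the right and rows downward; lengths in mm; the calibration is good to about 2 mm. The wrist camera is an equidistant fisheye: a pixel r from the principal point sees the ray r / f radians off the axis. A picture is of the moment at which its call begins: read the wrist's pose just before it.
- sign_off(): hands the job in; it is judged then, once.
Trained networks look in a picture, given as the dict that the camera call returned (one of the last four; its "shot" number tells which), for a name from the list of things; names that differ only in an ending like _2 or _b are one class to them, and where a whole thing is asked for, a point or a joint stands for the part that bears it (a point fixed in the world has none). Each returns a list of dicts, best first, with "confidence" (0 to 1); they miss things now and then, are a little off and sometimes report something else, mostly with a low value. They report only what shows in the picture. A call takes as long as a camera call.
- vision.boxes_of(query, picture): "box" ([left, top, width, height] in pixels, round what is visible of it).
The state is a dict: "clock": time; "joints": joint angles; "dq": joint speeds; "joint_torque": joint torques, N m; "tcp_pos": TCP position; "tcp_rot": TCP orientation; "force": force on the tool from outside, world axes, zero at the start; "torque": the same for the moment, N m; "opening": finger opening in mm; "grasp_force": force on a finger pad.
Only numpy, scipy, OpenCV 4.12 (cv2) and the standard library are available. Lean on these libraries where they do the work, as an engineer would, in place of code of your own. Each camera call takes 0.05 s, during which the arm holds its last target. There are 200 camera calls.

## Working session

There is one attempt and no reset: what is moved stays moved. The work goes in short steps, Python scripts to look and compute and a tool call to move; the robot and the scene stay as the last step left them, time stands still between calls to the robot, and variables do not carry over. Pictures are saved under pics/ and viewed, at most 10 in all, crops included, and the job is handed in when it is done.

Besides the shell and the picture viewer there is one more tool, called as name(argument=value, ...) on one line, values as JSON. jog_arm: Moves the arm, as the interface text tells. Its arguments: {"type":"object","properties":{"rows":{"type":"array"},"grip_force":{"type":"number"}},"required":["rows"]}

```bash
mkdir -p pics; cat > h.py <<'E'
import numpy as np, cv2
from bench import status, vision
NAMES="tray tray_handle tray_lip block_red block_blue block_orange tub pad jar_red jar_gold slide_holder tube_rack timer".split()
def snap(n,f=None):
    s=vision.snapshot(n)
    if f: cv2.imwrite(f'pics/{f}.png',s['image'][:,:,::-1])
    return s
def w(s,u,v,z=None):
    "world of pixel by depth, or on plane z"
    K=s['camera_matrix']; d=np.linalg.solve(K,[u,v,1.]); R=s['R'];t=s['t']
    if z is None: return R.T@(d*s['z_map'][int(v),int(u)]-t)
    c=-R.T@t; r=R.T@d; return c+r*(z-c[2])/r[2]
def cloud(s):
    K=s['camera_matrix']; v,u=np.mgrid[:480,:640]; d=s['z_map']
    P=np.stack([(u-K[0,2])/K[0,0]*d,(v-K[1,2])/K[1,1]*d,d],-1)
    return (P-s['t'])@s['R']
E
python3 - <<'E'
from h import *
for n in('top','side'):
    s=snap(n,n+'0'); print(n)
    for q in NAMES:
        for b in vision.boxes_of(q,s)[:2]:
            l,t,a,c=b['box']; print(q,np.round(b['box']),round(b['confidence'],2),np.round(w(s,l+a/2,t+c/2)))
    np.savez(n+'0.npz',**{k:s[k] for k in('image','z_map','camera_matrix','R','t')})
o=status.get_obs();print(o)
E
```

```text
top
tray [260. 216.  76.  89.] 0.93 [525. 177.   8.]
tray_handle [259. 217.  72.  93.] 0.78 [517. 185.  14.]
tray_lip [260. 218.  76.  88.] 0.9 [520. 177.  18.]
block_red [302. 266.  27.  30.] 0.77 [473. 136.  32.]
block_blue [278. 272.  20.  28.] 0.84 [466. 201.  30.]
block_orange [272. 238.  26.  33.] 0.77 [536. 205.  32.]
block_orange [261. 215.  74.  93.] 0.72 [522. 177.   7.]
tub [399. 224. 119. 126.] 0.61 [ 455. -190.    3.]
tub [303. 266.  25.  26.] 0.48 [477. 136.  29.]
pad [250. 199. 102. 123.] 0.79 [525. 170.   9.]
jar_red [284. 126.  30.  42.] 0.69 [766. 165. 101.]
jar_gold [429. 117.  37.  44.] 0.61 [ 779. -169.   90.]
slide_holder [330. 145.  81.  36.] 0.6 [752.   1.  21.]
slide_holder [251. 199. 102. 124.] 0.5 [524. 170.   8.]
tube_rack [ 76. 242.  96.  52.] 0.7 [511. 563.  64.]
tube_rack [359. 302.  29.  36.] 0.62 [384.  10.  20.]
timer [357. 301.  31.  40.] 0.84 [382.  13.  20.]
side
tray [292. 251.  72.  50.] 0.9 [520. 165.   6.]
tray [264. 250. 117.  66.] 0.22 [510. 217.  20.]
tray_handle [292. 248.  73.  49.] 0.63 [520. 156.  10.]
tray_lip [289. 249.  74.  50.] 0.7
[... 763 characters left out ...]
 26.  19.]
{'clock': 1.4, 'joints': array([-1.50950013e+00,  5.27513022e-01,  1.43267677e+00,  5.21255119e-05,
        1.18140135e+00, -1.78493476e-01]), 'dq': array([-0.00117129, -0.00092059,  0.00100607,  0.000101  , -0.00081186,
        0.00080657]), 'joint_torque': array([ 9.86582745e-04, -4.40010881e+01, -1.76977247e+01,  6.33868296e-02,
        5.05043264e-02, -3.63399329e-05]), 'tcp_pos': array([ 148.48199051, -607.09751063,  244.54780048]), 'tcp_rot': array([2.16411426e-06, 9.92822403e-01, 1.19597975e-01, 2.40261744e-05]), 'force': array([-0.41225166,  0.27475856, -0.76847945]), 'torque': array([ 0.0390906 , -0.05076194, -0.00653117]), 'grasp_force': 0.0, 'opening': 86.9540440143306}
```

View pics/top0.png

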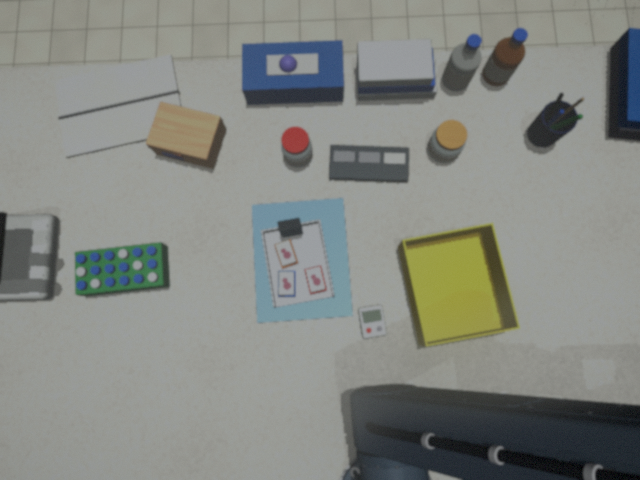

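View pics/side0.png

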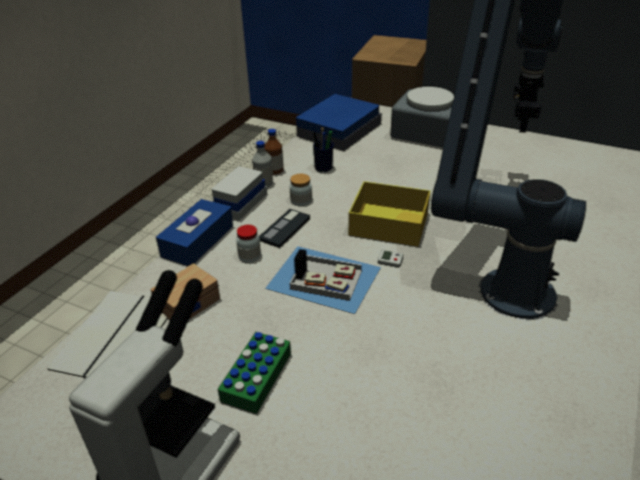

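The top view shows the tray on the blue pad around (297,262), with its handle at (290,228), its open end towards the robot, and three blocks on it. The tub is at (459,287) and the timer at (372,321). The side view agrees with this. Next I'll measure the handle, tray, tub and pad geometry by colour.

```bash
python3 - <<'E'
from h import *
for n in('top','side'):
    s=dict(np.load(n+'0.npz')); P=cloud(s); hsv=cv2.cvtColor(s['image'],cv2.COLOR_RGB2HSV); H,S,V=[hsv[...,i].astype(int) for i in range(3)]
    ok=s['z_map']>0
    reg=lambda x0,x1,y0,y1:ok&(P[...,0]>x0)&(P[...,0]<x1)&(P[...,1]>y0)&(P[...,1]<y1)
    # pad hull
    def rect(m,name,z=None):
        m=cv2.morphologyEx(m.astype(np.uint8),cv2.MORPH_OPEN,np.ones((2,2)))>0
        if z is None: Q=P[m]
        else:
            v,u=np.nonzero(m); Q=np.array([w(s,a,b,z) for a,b in zip(u,v)])
        r=cv2.minAreaRect(Q[:,:2].astype(np.float32)); print(n,name,m.sum(),np.round(r[0],1),np.round(r[1],1),round(r[2],1),'z',np.round(np.percentile(Q[:,2],[5,50,95]),1))
    rect(reg(330,700,20,320)&(H>85)&(H<110)&(S>70)&(V>90)&(P[...,2]<12),'pad',3.)
    rect(reg(330,700,-330,-40)&(H>20)&(H<35)&(S>120)&(P[...,2]>83),'tub rim')
    rect(reg(330,700,-330,-40)&(H>20)&(H<35)&(S>120)&(P[...,2]<10),'tub floor')
    m=reg(540,660,120,250)&(V<60)&(P[...,2]>30); rect(m,'handle dark')
    m=reg(540,660,120,250)&(P[...,2]>70); rect(m,'handle top')
    m=reg(400,660,60,300)&(P[...,2]>12)&(P[...,2]<26); rect(m,'tray walls')
    m=reg(400,660,60,300)&(V<70); print('blk',m.sum(),np.round(P[m].mean(0)))
E
```

```text
top pad 1537 [584.2 172.7] [156.9 208.8] 2.9 z [3. 3. 3.]
top tub rim 267 [424.3 -89.2] [204.7 335.7] 49.9 z [ 3.9 90.2 94.1]
top tub floor 7343 [440.6 -82. ] [220.6 378.8] 9.1 z [1.9 5.5 9.4]
top handle dark 23 [585.  186.1] [ 1.9 27.6] 6.9 z [23.3 39.  53.9]
top handle top 265 [487.2 159.1] [274.7  51.6] 15.6 z [62.1 83.9 88. ]
top tray walls 225 [525.3 173.1] [167.9 110. ] 5.5 z [ 5.3 12.1 19.8]
blk 275 [589. 190.  71.]
side pad 1903 [523.6 176.2] [275.4 215.4] 2.5 z [3. 3. 3.]
side tub rim 279 [ 451.3 -167.5] [229.  217.4] 9.5 z [66.2 84.5 92.1]
side tub floor 768 [ 449.4 -169. ] [216.8 214.2] 11.8 z [-0.2  5.4 89.8]
side handle dark 236 [282.7 751.9] [  34.1 1417.9] 28.8 z [27.6 62.1 85.3]
side handle top 128 [601.6 150.1] [ 25.7 143.4] 13.1 z [61.  81.  87.1]
side tray walls 615 [284.  750.3] [ 203.9 1407.6] 22.0 z [ 7.  16.1 25.1]
blk 826 [540. 203.  31.]
```

jog_arm(rows=[[[-1,0.63,-0.66,0,0],[-1,0.63,-0.66,0,0],[-1,0.63,-0.66,0,0],[-1,0.63,-0.66,0,0],[-1,0.63,-0.66,0,0],[-1,0.63,-0.66,0,0],[-1,0.63,-0.66,0,0],[-1,0.63,-0.66,0,0]]])

```text
clock: 2.2
tcp_pos: [331.2, -289.4, 244.9]
tcp_rot: [0.0, 0.993, 0.119, 0.0]
force: [0.6, -1.2, -0.3]
opening: 86.8
grasp_force: 0.0
```

jog_arm(rows=[[[-1,0.63,-0.66,0,0],[-1,0.63,-0.66,0,0],[-1,0.63,-0.66,0,0],[-1,0.63,-0.66,0,0],[-1,0.63,-0.66,0,0],[-1,0.63,-0.66,0,0],[-1,0.63,-0.66,0,0],[-1,0.63,-0.66,0,0]]])

```text
clock: 3.0
tcp_pos: [513.5, 27.4, 244.8]
tcp_rot: [0.0, 0.993, 0.12, 0.0]
force: [0.8, -0.7, -0.3]
opening: 86.7
grasp_force: 0.0
```

jog_arm(rows=[[[-1,0.63,-0.66,0,0],[-1,0.63,-0.66,0,0],[-1,0.63,-0.66,0,0],[-1,0.63,-0.66,0,0],[-1,0,0,0,0],[-1,0,0,0,0]]])

```text
clock: 3.6
tcp_pos: [603.5, 184.5, 244.1]
tcp_rot: [0.0, 0.993, 0.121, -0.0]
force: [-0.8, -1.0, -0.6]
opening: 86.6
grasp_force: 0.0
```

```bash
cat >> h.py <<'E'
from scipy.spatial.transform import Rotation as Ro
def wcloud(s,o):
    "world point of every wrist pixel (z_map along optical axis), plus rays/centre"
    K=s['camera_matrix']; v,u=np.mgrid[:480,:640]; x=(u-K[0,2])/K[0,0]; y=(v-K[1,2])/K[1,1]; th=np.hypot(x,y)+1e-9
    d=np.stack([np.sin(th)*x/th,np.sin(th)*y/th,np.cos(th)],-1)
    M=s['tool_from_camera']; q=o['tcp_rot']; R=Ro.from_quat([q[1],q[2],q[3],q[0]]).as_matrix()
    ray=d@M[:3,:3].T@R.T; c=R@M[:3,3]+o['tcp_pos']
    return c+ray*(s['z_map']/np.cos(th))[...,None], ray, c
E
python3 - <<'E'
from h import *
o=status.get_obs(); s=snap('wrist','w1'); P,ray,c=wcloud(s,o); np.savez('w1.npz',P=P,ray=ray,c=c,image=s['image'])
print(o['clock'],o['tcp_pos'],o['tcp_rot'],'cam',c)
s2=snap('side','side1')
for q in('tray_handle','tray','pad','tub','block_red'):
    for b in vision.boxes_of(q,s)[:1]:
        l,t,a,h=b['box'];print(q,np.round(b['box']),round(b['confidence'],2),np.round(P[int(t+h/2),int(l+a/2)]))
E
```

```text
3.6 [603.46854449 184.48943689 244.06523531] [ 2.56129035e-04  9.92689077e-01  1.20698461e-01 -4.61747911e-04] cam [674.28957575 202.85330301 382.6646492 ]
tray_handle [243. 200. 141. 172.] 0.66 [524. 177.   5.]
tray [239. 201. 148. 164.] 0.75 [526. 178.   6.]
pad [214. 134. 230. 244.] 0.64 [560. 168.   5.]
tub [216. 133. 228. 246.] 0.52 [560. 168.   5.]
block_red [319. 306.  36.  52.] 0.81 [634. 190. 308.]
```

View pics/w1.png

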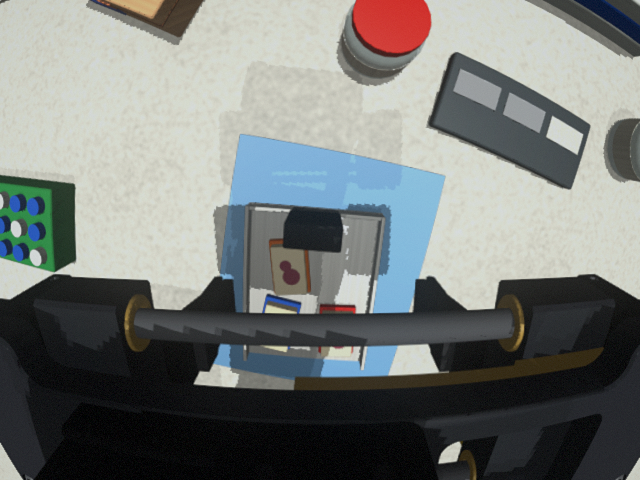

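The wrist view shows the handle at about (314,229), the tray's back wall running from (249,206) to (383,215), the orange block just in front of the handle, and the fingers straddling the tray at (220,320) and (430,320). Now the handle's position and yaw.

```bash
python3 - <<'E'
from h import *
d=np.load('w1.npz');P,ray,c,im=d['P'],d['ray'],d['c'],d['image']
on=lambda u,v,z:c+ray[v,u]*((z-c[2])/ray[v,u][2])
a,b=on(249,206,27),on(383,215,27);print('back corners',a.round(1),b.round(1),np.linalg.norm(a-b),'yaw',np.degrees(np.arctan2(*(a-b)[[0,1]]*[-1,1])))
for u in (246,378):print('sidewall far',on(u,345,27).round(1))
m=np.zeros(P.shape[:2],bool);m[195:262,270:355]=1
t=m&(P[...,2]>76)&(P[...,2]<92);r=cv2.minAreaRect(P[t][:,:2].astype(np.float32));print('depth top',t.sum(),r,np.percentile(P[t][:,2],[5,50,95]))
g=im.max(-1)<60
m2=m&g&(P[...,2]>30);print('handle dark',m2.sum(),np.percentile(P[m2],[2,50,98],axis=0).round(1))
v,u=np.nonzero(t);Q=np.array([on(x,y,83) for x,y in zip(u,v)]);r=cv2.minAreaRect(Q[:,:2].astype(np.float32));print('ray top',r)
# side view 2nd measure: handle top/black pixels
s=dict(np.load('side0.npz'));V=s['image'].max(-1);V=V.astype(int)
sub=V[245:285,290:312]<45;vv,uu=np.nonzero(sub);print('side handle px',uu.min()+290,uu.max()+290,vv.min()+245,vv.max()+245)
uc=uu.mean()+290;print([w(s,uc,vv.min()+246,z).round(1) for z in(60,83,100)])
E
```

```text
back corners [597.7 259.1  27. ] [620.3 129.1  27. ] 131.99563772151143 yaw 9.890546935137474
sidewall far [442.3 235.   27. ]
sidewall far [478.6  91.8  27. ]
depth top 1664 ((595.9210205078125, 193.44708251953125), (25.124446868896484, 50.06078338623047), 8.262784957885742) [79.66917946 81.41554142 82.63848395]
handle dark 2151 [[584.4 170.3  34.1]
 [601.1 193.9  81.1]
 [611.1 216.7  82.9]]
ray top ((597.140869140625, 193.56039428710938), (25.209383010864258, 49.55617904663086), 8.14049243927002)
side handle px 295 311 250 278
[array([613.7, 153.6,  60. ]), array([599. , 179.7,  83. ]), array([588.1, 198.9, 100. ])]
```

jog_arm(rows=[[[-1,0,0,0,0.6],[-1,0,0,0,0.6],[-1,-0.11,-0.2,0,0],[-1,0,0,0.5,0],[-1,0,0,0.5,0],[-1,0,0,0.5,0],[-1,0,0,0.5,0],[-1,0,0,0,0]]])

```text
clock: 4.75
tcp_pos: [593.4, 192.5, 141.2]
tcp_rot: [0.0, 0.997, 0.078, -0.004]
force: [-1.1, -0.1, -0.5]
opening: 87.0
grasp_force: 0.0
```

jog_arm(rows=[[[-1,0,0,0.5,0],[-1,0,0,0.5,0],[-1,0,0,0.3,0],[-1,0,0,0.2,0],[-1,0,0,0,0],[-1,0,0,0,0]]])

```text
clock: 5.35
tcp_pos: [597.4, 192.8, 70.4]
tcp_rot: [-0.0, 0.997, 0.078, 0.001]
force: [0.2, -0.2, 0.2]
opening: 86.9
grasp_force: 0.0
```

```bash
python3 - <<'E'
from h import *
o=status.get_obs(); s=snap('wrist','w2'); print(o['tcp_pos'],o['tcp_rot'],o['force'])
E
```

```text
[597.38194104 192.84137837  70.39030448] [-7.16680817e-05  9.96955316e-01  7.79712569e-02  7.58581824e-04] [ 0.17368177 -0.24236649  0.22665452]
```

View pics/w2.png

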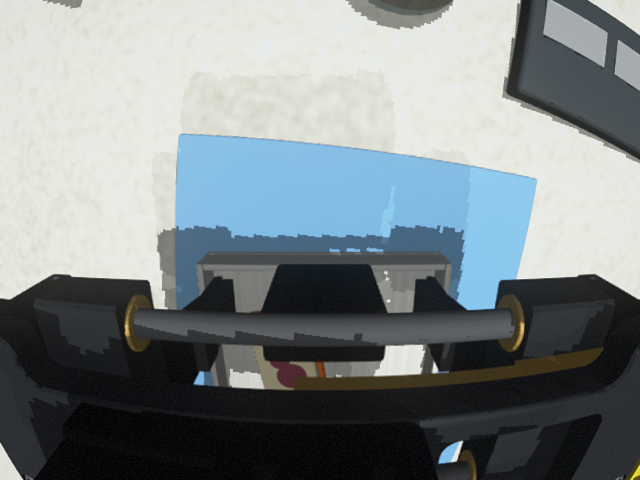

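The open fingers straddle the handle, which sits at (325,310) between fingers at (215,310) and (430,310), and the back wall is square to the jaws. I'll close at full grip force, then lift a few millimetres as a test.

jog_arm(rows=[[[1,0,0,0,0],[1,0,0,0,0],[1,0,0,0,0],[1,0,0,0,0],[1,0,0,0,0],[1,0,0,0,0],[1,0,0,0,0]]], grip_force=60)

```text
clock: 6.1
tcp_pos: [596.7, 192.7, 69.6]
tcp_rot: [-0.0, 0.997, 0.078, 0.0]
force: [0.9, -0.0, 0.5]
opening: 49.8
grasp_force: 60.0
```

jog_arm(rows=[[[1,0,0,0,0],[1,0,0,-0.1,0],[1,0,0,-0.1,0],[1,0,0,0,0],[1,0,0,0,0]]])

```text
clock: 6.6
tcp_pos: [596.7, 192.7, 79.6]
tcp_rot: [0.0, 0.997, 0.078, 0.0]
force: [-0.6, 0.0, -4.5]
opening: 49.5
grasp_force: 60.0
```

```bash
python3 - <<'E'
from h import *
o=status.get_obs(); print({k:np.round(o[k],2) for k in('clock','tcp_pos','force','torque','opening','grasp_force')})
s=snap('side');P=cloud(s)
cv2.imwrite('pics/s2.png',cv2.resize(s['image'][230:330,250:400,::-1],None,fx=5,fy=5,interpolation=cv2.INTER_CUBIC))
E
```

```text
{'clock': np.float64(6.6), 'tcp_pos': array([596.69, 192.67,  79.56]), 'force': array([-0.57,  0.04, -4.55]), 'torque': array([ 0.03, -0.28,  0.05]), 'opening': np.float64(49.47), 'grasp_force': np.float64(60.0)}
```

View pics/s2.png

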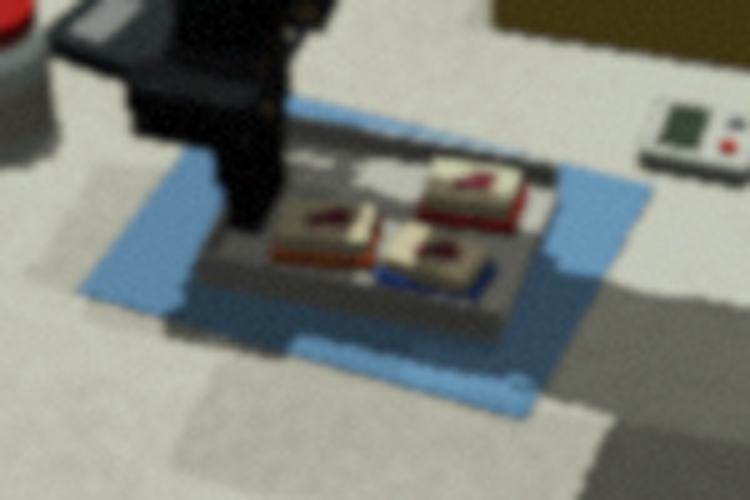

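The tray lifted clear and level, with its full weight and a 0.28 N m moment on the wrist. The side crop shows its shadow on the pad and all three blocks lying still. Next I'll work out the tub position.

```bash
python3 - <<'E'
from h import *
s=dict(np.load('top0.npz'));hsv=cv2.cvtColor(s['image'],cv2.COLOR_RGB2HSV)
m=cv2.inRange(hsv,(20,110,60),(36,255,255));m[:,:380]=0;m[:210]=0;m[370:]=0;m[:,540:]=0
m=cv2.morphologyEx(m,cv2.MORPH_OPEN,np.ones((3,3)))
c=max(cv2.findContours(m,0,2)[0],key=cv2.contourArea);q=cv2.approxPolyDP(cv2.convexHull(c),8,True)[:,0];print(q.tolist())
Q=np.array([w(s,*p,90) for p in q]);print(Q.round(0).tolist(),Q.mean(0).round(1));print(cv2.minAreaRect(Q[:,:2].astype(np.float32)))
# rim by depth
P=cloud(s);mm=(m>0)&(P[...,2]>75)&(P[...,2]<100);print(mm.sum(),cv2.minAreaRect(P[mm][:,:2].astype(np.float32)))
E
```

```text
[[479, 232], [495, 265], [501, 327], [425, 344], [403, 241]]
[[564.0, -221.0, 90.0], [491.0, -249.0, 90.0], [361.0, -250.0, 90.0], [330.0, -90.0, 90.0], [549.0, -56.0, 90.0]] [ 459.  -173.3   90. ]
((453.3338623046875, -163.01275634765625), (221.48846435546875, 181.6186981201172), 8.735262870788574)
573 ((454.4013366699219, -170.3056640625), (226.6118621826172, 198.6388397216797), 9.086406707763672)
```

jog_arm(rows=[[[1,0,0,-0.1,0],[1,0,0,-0.2,0],[1,0,0,-0.3,0],[1,0,0,-0.4,0],[1,0,0,-0.5,0],[1,0,0,-0.5,0],[1,0,0,-0.5,0],[1,0,0,-0.4,0]]])

```text
clock: 7.45
tcp_pos: [597.1, 192.8, 227.8]
tcp_rot: [-0.0, 0.997, 0.078, 0.002]
force: [0.4, -0.3, -4.3]
opening: 49.8
grasp_force: 60.0
```

jog_arm(rows=[[[1,0,0,-0.3,0],[1,0,0,-0.2,0],[1,0,0,-0.1,0],[1,0,0,-0.07,0],[1,-0.05,0.1,0,0],[1,-0.1,0.2,0,0],[1,-0.15,0.35,0,0],[1,-0.2,0.5,0,0]]])

```text
clock: 8.25
tcp_pos: [580.0, 130.9, 257.3]
tcp_rot: [0.0, 0.997, 0.079, -0.001]
force: [-0.5, -0.5, -3.8]
opening: 49.7
grasp_force: 60.0
```

jog_arm(rows=[[[1,-0.2,0.6,0,0],[1,-0.2,0.65,0,0],[1,-0.2,0.65,0,0],[1,-0.2,0.65,0,0],[1,-0.2,0.65,0,0],[1,-0.2,0.6,0,0],[1,-0.2,0.5,0,0],[1,-0.2,0.45,0,0]]])

```text
clock: 9.05
tcp_pos: [537.2, -117.7, 257.6]
tcp_rot: [-0.0, 0.997, 0.077, -0.001]
force: [0.7, 0.1, -3.7]
opening: 49.4
grasp_force: 60.0
```

jog_arm(rows=[[[1,-0.15,0.35,0,0],[1,-0.1,0.25,0,0],[1,-0.1,0.15,0,0],[1,-0.05,0.06,0,0],[1,-0.05,0,0,0],[1,0,0,0,0],[1,0,0,0,0]]])

```text
clock: 9.75
tcp_pos: [522.9, -157.7, 258.1]
tcp_rot: [-0.0, 0.997, 0.078, 0.0]
force: [0.1, -1.1, -4.2]
opening: 49.5
grasp_force: 60.0
```

```bash
python3 - <<'E'
from h import *
o=status.get_obs(); print({k:np.round(o[k],3) for k in('clock','tcp_pos','tcp_rot','force','torque','opening','grasp_force')})
s=snap('side')
cv2.imwrite('pics/s3.png',cv2.resize(s['image'][130:280,300:480,::-1],None,fx=4,fy=4,interpolation=cv2.INTER_CUBIC))
E
```

```text
{'clock': np.float64(9.75), 'tcp_pos': array([ 522.912, -157.744,  258.057]), 'tcp_rot': array([-0.   ,  0.997,  0.078,  0.   ]), 'force': array([ 0.103, -1.109, -4.164]), 'torque': array([ 0.029, -0.296, -0.047]), 'opening': np.float64(49.462), 'grasp_force': np.float64(60.0)}
```

View pics/s3.png

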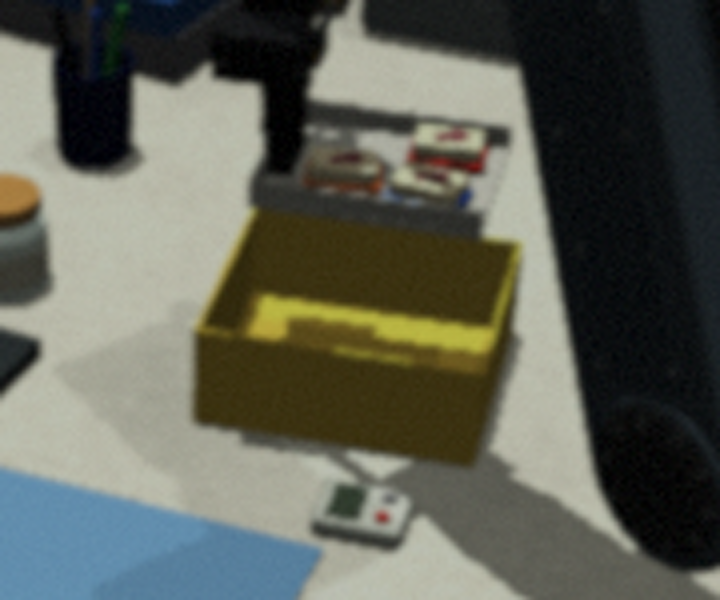

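The tray is level at the tub, with all three blocks on it and its nose over the tub. I'll move back 30 mm so blocks leaving early still land well inside. Then I'll ease the grip so the tray pivots nose-down about the pads.

jog_arm(rows=[[[1,0.1,0,0,0],[1,0.2,0,0,0],[1,0.2,0,0,0],[1,0.1,0,0,0],[1,0,0,0,0]]])

```text
clock: 10.3
tcp_pos: [553.7, -153.8, 257.9]
tcp_rot: [0.0, 0.997, 0.078, 0.0]
force: [-0.2, 0.0, -4.5]
opening: 49.8
grasp_force: 60.0
```

jog_arm(rows=[[[1,0,0,0,0],[1,0,0,0,0]]], grip_force=30)

```text
clock: 10.5
tcp_pos: [552.1, -153.8, 257.8]
tcp_rot: [-0.0, 0.997, 0.078, -0.0]
force: [1.4, -0.0, -4.1]
opening: 49.6
grasp_force: 30.0
```

jog_arm(rows=[[[1,0,0,0,0],[1,0,0,0,0]]], grip_force=22)

```text
clock: 10.7
tcp_pos: [552.3, -153.9, 258.1]
tcp_rot: [-0.0, 0.997, 0.078, -0.0]
force: [-0.4, -0.1, -3.5]
opening: 49.9
grasp_force: 22.0
```

```bash
cat > chk.py <<'E'
from h import *
o=status.get_obs(); print({k:np.round(o[k],3) for k in('clock','tcp_pos','force','torque','opening','grasp_force')})
s=snap('side'); P=cloud(s)
# tray silver wall (low saturation) pts above tub: slope along tool x
x=.988*(P[...,0]-o['tcp_pos'][0])+.156*(P[...,1]-o['tcp_pos'][1]); y=.156*(P[...,0]-o['tcp_pos'][0])-.988*(P[...,1]-o['tcp_pos'][1])
S=cv2.cvtColor(s['image'],cv2.COLOR_RGB2HSV)[...,1]
m=(s['z_map']>0)&(abs(y+68)<12)&(x>-175)&(x<70)&(P[...,2]>60)&(P[...,2]<300)&(S<110)
if m.sum()>20: p=np.polyfit(x[m],P[...,2][m],1);print('wall pts',m.sum(),'tilt',np.degrees(np.arctan(p[0])),'x',np.percentile(x[m],[5,95]),'z',np.percentile(P[...,2][m],[5,95]))
E
python3 chk.py
```

```text
{'clock': np.float64(10.7), 'tcp_pos': array([ 552.253, -153.946,  258.118]), 'force': array([-0.36 , -0.074, -3.544]), 'torque': array([ 0.029, -0.251,  0.011]), 'opening': np.float64(49.888), 'grasp_force': np.float64(22.0)}
wall pts 441 tilt -0.7714218493121231 x [-162.4181473     1.74398559] z [192.92465498 217.2809153 ]
```

jog_arm(rows=[[[1,0,0,0,0],[1,0,0,0,0]]], grip_force=18)

```text
clock: 10.95
tcp_pos: [552.3, -153.9, 258.1]
tcp_rot: [-0.0, 0.997, 0.078, -0.0]
force: [-0.5, 0.4, -4.8]
opening: 49.9
grasp_force: 18.0
```

```bash
python3 chk.py
```

```text
{'clock': np.float64(10.95), 'tcp_pos': array([ 552.34 , -153.934,  258.096]), 'force': array([-0.548,  0.402, -4.759]), 'torque': array([ 0.023, -0.217,  0.024]), 'opening': np.float64(49.946), 'grasp_force': np.float64(18.0)}
wall pts 416 tilt 11.796704029057906 x [-145.84830332   10.9864195 ] z [165.35408515 211.09023311]
```

jog_arm(rows=[[[1,0,0,0,0],[1,0,0,0,0]]], grip_force=15)

```text
clock: 11.2
tcp_pos: [552.6, -153.9, 258.0]
tcp_rot: [-0.0, 0.997, 0.078, 0.0]
force: [0.8, 0.0, -5.0]
opening: 50.1
grasp_force: 15.0
```

```bash
python3 chk.py
```

```text
{'clock': np.float64(11.2), 'tcp_pos': array([ 552.606, -153.882,  258.026]), 'force': array([ 7.800e-01,  4.000e-03, -4.995e+00]), 'torque': array([ 0.039, -0.227,  0.008]), 'opening': np.float64(50.13), 'grasp_force': np.float64(15.0)}
wall pts 402 tilt 34.692719969242475 x [-100.12458107   27.98886566] z [117.50681214 216.91895098]
```

The tray is pivoting under control, now at about 35° nose-down. I'll go on.

jog_arm(rows=[[[1,0,0,0,0],[1,0,0,0,0],[1,0,0,0,0]]], grip_force=13)

```text
clock: 11.55
tcp_pos: [552.5, -153.9, 258.1]
tcp_rot: [0.0, 0.997, 0.078, -0.0]
force: [0.1, 0.2, -2.8]
opening: 49.9
grasp_force: 13.0
```

```bash
python3 chk.py; python3 - <<'E'
from h import *
for n in('side','top'):
    s=snap(n)
    r=(slice(130,280),slice(300,480)) if n=='side' else (slice(190,370),slice(380,540))
    cv2.imwrite(f'pics/{n}4.png',cv2.resize(s['image'][r][:,:,::-1],None,fx=3,fy=3,interpolation=cv2.INTER_CUBIC))
a,b=[cv2.imread(f'pics/{n}4.png') for n in('side','top')]
H=max(a.shape[0],b.shape[0]);p=[cv2.copyMakeBorder(i,0,H-i.shape[0],0,0,0) for i in(a,b)]
o=np.hstack(p);cv2.imwrite('pics/both4.png',cv2.resize(o,None,fx=.77,fy=.77))
E
```

```text
{'clock': np.float64(11.55), 'tcp_pos': array([ 552.528, -153.925,  258.14 ]), 'force': array([ 0.109,  0.218, -2.849]), 'torque': array([ 0.02 , -0.066,  0.04 ]), 'opening': np.float64(49.898), 'grasp_force': np.float64(13.0)}
wall pts 405 tilt 35.755905576116156 x [-99.47026333  27.93074193] z [117.90415621 217.87382405]
```

View pics/both4.png

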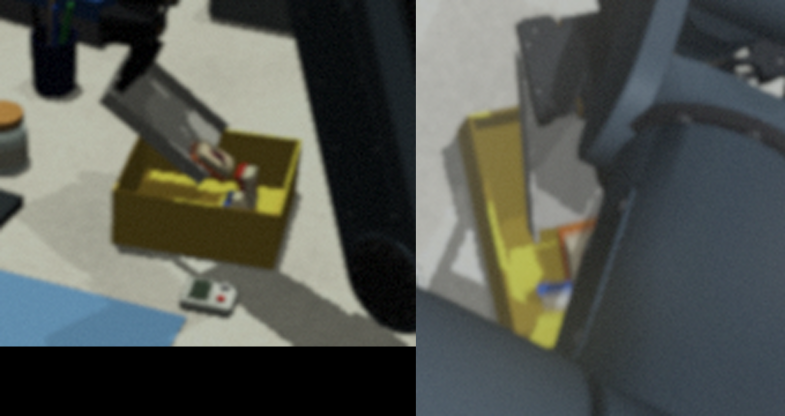

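Red and blue are in the tub, standing near (240,185) in the side half of the picture. The orange block still leans on the tray lip at about (210,155). I'll steepen the tray a little and raise it gently.

jog_arm(rows=[[[1,0,0,-0.1,0],[1,0,0,-0.2,0],[1,0,0,-0.2,0],[1,0,0,-0.2,0],[1,0,0,-0.1,0],[1,0,0,0,0],[1,0,0,0,0]]], grip_force=10)

```text
clock: 12.4
tcp_pos: [552.4, -153.8, 298.1]
tcp_rot: [-0.0, 0.997, 0.078, -0.0]
force: [0.5, 0.6, -3.0]
opening: 49.9
grasp_force: 10.0
```

```bash
python3 chk.py; python3 - <<'E'
from h import *
s=snap('side')
cv2.imwrite('pics/s5.png',cv2.resize(s['image'][130:280,300:480,::-1],None,fx=4,fy=4,interpolation=cv2.INTER_CUBIC))
E
```

```text
{'clock': np.float64(12.4), 'tcp_pos': array([ 552.352, -153.817,  298.116]), 'force': array([ 0.508,  0.59 , -2.962]), 'torque': array([ 0.032, -0.039, -0.028]), 'opening': np.float64(49.937), 'grasp_force': np.float64(10.0)}
wall pts 427 tilt 35.61566208183622 x [-101.00529941   28.40281846] z [154.74307577 256.3324029 ]
```

View pics/s5.png

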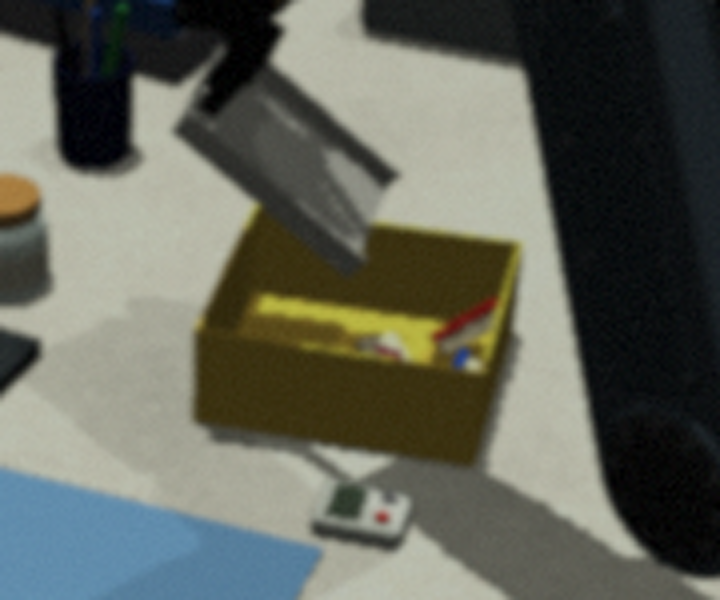

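All three blocks now lie in the tub, around (385,345), (465,325) and (465,360), and the tray is empty at about 36°. I'll firm up the grip and carry the tray back over the pad.

jog_arm(rows=[[[1,0,0,0,0],[1,0.02,-0.15,0,0],[1,0.03,-0.3,0,0],[1,0.03,-0.5,0,0],[1,0.03,-0.6,0,0],[1,0.03,-0.6,0,0],[1,0.03,-0.6,0,0],[1,0.03,-0.6,0,0]]], grip_force=40)

```text
clock: 13.3
tcp_pos: [535.5, 15.6, 298.1]
tcp_rot: [-0.0, 0.997, 0.078, -0.0]
force: [0.5, 0.7, -3.5]
opening: 49.4
grasp_force: 40.0
```

jog_arm(rows=[[[1,0.03,-0.6,0,0],[1,0.03,-0.6,0,0],[1,0.03,-0.6,0,0],[1,0.03,-0.6,0,0],[1,0.03,-0.5,0,0],[1,0.02,-0.3,0,0],[1,0.02,-0.15,0,0],[1,0,0,0,0]]])

```text
clock: 14.1
tcp_pos: [519.5, 180.8, 298.0]
tcp_rot: [0.0, 0.997, 0.079, -0.0]
force: [-0.0, -0.4, -2.6]
opening: 49.7
grasp_force: 40.0
```

jog_arm(rows=[[[1,0,0,0.2,0],[1,0,0,0.4,0],[1,0,0,0.5,0],[1,0,0,0.5,0],[1,0,0,0.5,0],[1,0,0,0.3,0],[1,0,0,0.2,0],[1,0,0,0,0]]])

```text
clock: 14.9
tcp_pos: [519.0, 179.0, 166.4]
tcp_rot: [0.0, 0.997, 0.077, -0.002]
force: [-0.5, 0.7, -2.0]
opening: 50.2
grasp_force: 40.0
```

```bash
sed -i 's/>60)&(P\[...,2\]<300)/>3)\&(P[...,2]<300)/' chk.py; python3 chk.py
```

```text
{'clock': np.float64(14.9), 'tcp_pos': array([518.964, 178.979, 166.366]), 'force': array([-0.488,  0.652, -2.013]), 'torque': array([-0.028,  0.025, -0.032]), 'opening': np.float64(50.164), 'grasp_force': np.float64(40.0)}
wall pts 658 tilt 48.49273944911293 x [-116.75762744   27.75028107] z [  5.43533463 258.96702773]
```

jog_arm(rows=[[[1,0,0,0.1,0],[1,0,0,0.1,0],[1,0,0,0,0]]], grip_force=14)

```text
clock: 15.25
tcp_pos: [522.6, 180.3, 159.6]
tcp_rot: [-0.0, 0.997, 0.078, 0.003]
force: [0.4, 0.3, 1.1]
opening: 50.0
grasp_force: 14.0
```

jog_arm(rows=[[[1,0,0,0.05,0],[1,0,0,0.05,0],[1,0.16,0,0.12,0],[1,0.16,0,0.12,0],[1,0,0,0,0]]])

```text
clock: 15.75
tcp_pos: [535.3, 182.6, 139.3]
tcp_rot: [-0.0, 0.997, 0.078, -0.002]
force: [1.6, 0.1, -0.1]
opening: 49.4
grasp_force: 14.0
```

```bash
sed -i 's/(S<110)/(S<110)\&(P[...,2]<o["tcp_pos"][2]-20)\&(P[...,2]>10)/' chk.py; python3 chk.py; python3 - <<'E'
from h import *
s=snap('side')
cv2.imwrite('pics/s6.png',cv2.resize(s['image'][200:330,240:420,::-1],None,fx=4,fy=4,interpolation=cv2.INTER_CUBIC))
E
```

```text
{'clock': np.float64(15.75), 'tcp_pos': array([535.328, 182.562, 139.305]), 'force': array([ 1.615,  0.14 , -0.079]), 'torque': array([ 0.015, -0.142,  0.003]), 'opening': np.float64(49.428), 'grasp_force': np.float64(14.0)}
wall pts 453 tilt 25.31561095160465 x [-123.81157958   20.63793156] z [19.72684766 93.4565824 ]
```

View pics/s6.png

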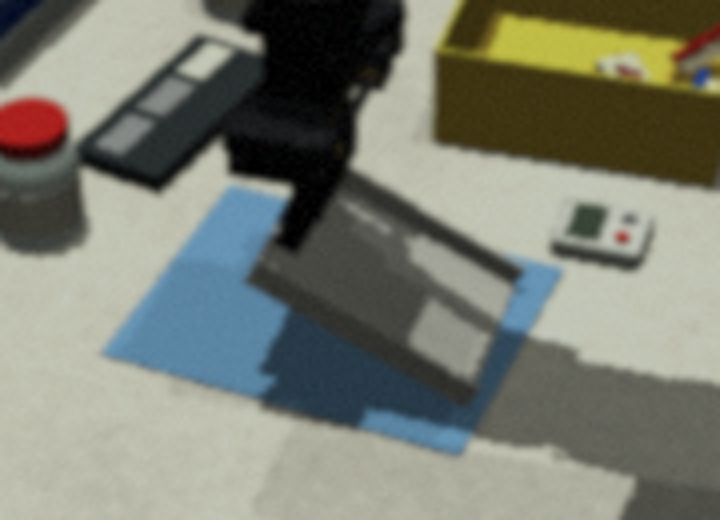

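The lip is on the pad, at (490,385) in the crop and inside the near edge, and the tray is folding back towards level, now at about 25°. I'll continue along the arc.

jog_arm(rows=[[[1,0.17,0,0.14,0],[1,0.17,0,0.14,0],[1,0.16,0,0.15,0],[1,0.16,0,0.15,0],[1,0.15,0,0.16,0],[1,0.15,0,0.16,0],[1,0,0,0,0]]])

```text
clock: 16.55
tcp_pos: [584.1, 190.1, 94.7]
tcp_rot: [-0.0, 0.997, 0.078, 0.0]
force: [-0.6, -0.7, -1.7]
opening: 49.7
grasp_force: 14.0
```

jog_arm(rows=[[[1,0.12,0,0.16,0],[1,0.1,0,0.16,0],[1,0.06,0,0.08,0],[1,0,0,0,0],[1,0,0,0,0]]])

```text
clock: 17.05
tcp_pos: [597.1, 192.2, 75.9]
tcp_rot: [-0.0, 0.997, 0.078, 0.0]
force: [-0.3, 0.3, -1.3]
opening: 50.1
grasp_force: 14.0
```

```bash
python3 chk.py
```

```text
{'clock': np.float64(17.05), 'tcp_pos': array([597.075, 192.224,  75.929]), 'force': array([-0.341,  0.273, -1.257]), 'torque': array([ 0.004, -0.128,  0.026]), 'opening': np.float64(50.055), 'grasp_force': np.float64(14.0)}
wall pts 378 tilt 0.8891022286641438 x [-161.81923879    3.6144801 ] z [10.9837325  32.29984078]
```

jog_arm(rows=[[[1,0,0,0.03,0],[1,0,0,0.03,0],[1,0,0,0.03,0],[1,0,0,0.02,0],[1,0,0,0,0],[1,0,0,0,0]]])

```text
clock: 17.7
tcp_pos: [597.4, 192.3, 71.6]
tcp_rot: [-0.0, 0.997, 0.078, 0.001]
force: [-0.5, -0.1, 5.2]
opening: 49.9
grasp_force: 14.0
```

```bash
python3 chk.py
```

```text
{'clock': np.float64(17.7), 'tcp_pos': array([597.423, 192.267,  71.588]), 'force': array([-0.545, -0.121,  5.152]), 'torque': array([0.016, 0.081, 0.006]), 'opening': np.float64(49.901), 'grasp_force': np.float64(14.0)}
wall pts 322 tilt -0.007260251999199722 x [-163.20926546   -0.74274139] z [11.60162768 30.7418962 ]
```

The tray is seated: it pushes up with 5 N and the tilt reads 0°. I'll open the gripper and retreat straight up.

jog_arm(rows=[[[0.5,0,0,0,0],[0,0,0,0,0],[-1,0,0,0,0],[-1,0,0,0,0],[-1,0,0,0,0],[-1,0,0,0,0],[-1,0,0,0,0]]])

```text
clock: 18.45
tcp_pos: [596.6, 192.2, 70.3]
tcp_rot: [0.0, 0.997, 0.078, -0.0]
force: [-0.1, -0.2, 0.4]
opening: 81.4
grasp_force: 0.0
```

jog_arm(rows=[[[-1,0,0,-0.1,0],[-1,0,0,-0.4,0],[-1,0,0,-0.8,0],[-1,0,0,-0.8,0],[-1,0,0,-0.8,0],[-1,0,0,-0.6,0],[-1,0,0,-0.3,0],[-1,0,0,0,0]]])

```text
clock: 19.25
tcp_pos: [598.4, 192.5, 264.1]
tcp_rot: [-0.0, 0.997, 0.078, 0.004]
force: [1.1, 0.2, -0.4]
opening: 87.0
grasp_force: 0.0
```

```bash
python3 - <<'E'
from h import *
o=status.get_obs();print(o['clock'],o['tcp_pos'],o['force'],o['opening'])
s=snap('side');t=snap('top')
a=cv2.resize(s['image'][160:340,220:460,::-1],None,fx=3.3,fy=3.3,interpolation=cv2.INTER_CUBIC)
cv2.imwrite('pics/s7.png',a)
P=cloud(t);m=cv2.inRange(cv2.cvtColor(t['image'],cv2.COLOR_RGB2HSV),(20,110,60),(36,255,255))>0;m[:,:380]=0;m[:,540:]=0;m[:210]=0;m[370:]=0
m&=(P[...,2]>75)&(P[...,2]<100);print('tub',cv2.minAreaRect(P[m][:,:2].astype(np.float32)))
for q in('block_red','block_blue','block_orange','jar_red','timer','tray'):
    for b in vision.boxes_of(q,s)[:1]:
        l,tt,c,h=b['box'];print(q,round(b['confidence'],2),w(s,l+c/2,tt+h/2).round())
E
```

```text
19.25 [598.36869433 192.45719043 264.12828969] [ 1.06521501  0.16315705 -0.44483246] 86.9584586640802
tub ((460.83355712890625, -169.544921875), (213.2138671875, 198.67022705078125), 9.278473854064941)
block_red 0.49 [ 371. -219.   36.]
block_blue 0.54 [ 454. -187.   22.]
block_orange 0.46 [ 437. -195.   25.]
jar_red 0.56 [754. 201.  72.]
timer 0.81 [368.  29.  19.]
tray 0.93 [520. 163.   6.]
```

View pics/s7.png

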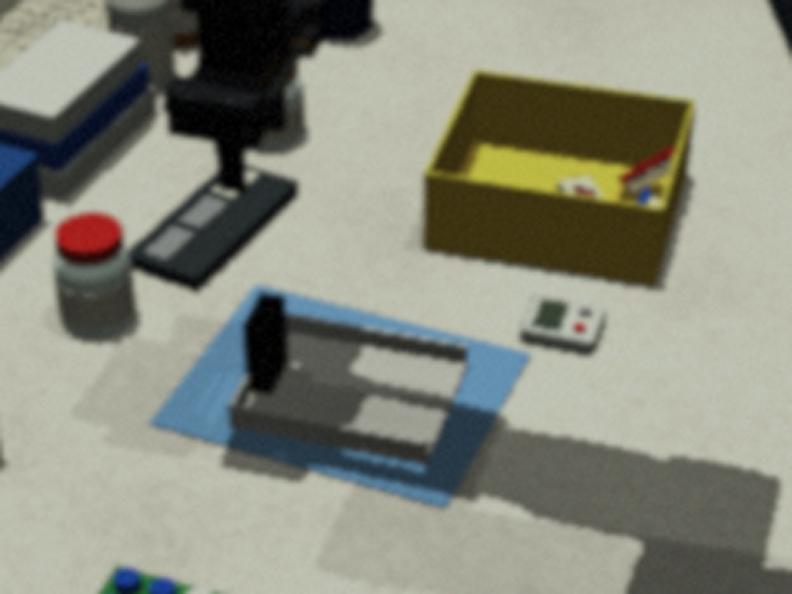

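The empty tray lies flat and fully on the pad, around (350,390). All three blocks are in the tub, around (580–650,190), and the tub and bystanders haven't moved. I'll hand the job in.

```bash
python3 -c "
from bench import sign_off
print(sign_off())"
```

```text
the job is handed in; nothing more can be done
None
```

The job is done and handed in: all three blocks are in the tub, the empty tray is flat on the blue pad, and nothing else visibly moved; I gripped the handle across its 50 mm width (not along tray x) so the tray could tip, because the arm can't tilt its tool.

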